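# Open the child-safe thinner chest with its two-button catch

## Task

Open the grey steel chest: its catch only lets go while both push buttons are down, so press the two buttons on the black catch block together, one fingertip on each, and keep both fully down until the sprung lid has risen by itself by about a hand's breadth; then let go, draw back, and finish once the lid has swung wide open. Do not push or lift the lid yourself, and leave the cup, the jar and everything else on and around the chest where it stands.

Things in the scene. Friction and masses are not known exactly. Their poses are not given: they have to be found in the camera images.
- catch_middle (a point): Middle of the top face of the black catch block, half-way between the buttons, 128 mm above the table. Axes: +x to the chest's rear and hinge, +y to the left button, z up. The block is 110 mm wide (y), 55 mm deep, 38 mm high, on the chest's front ledge, 320 mm wide, 80 mm deep, 90 mm above the table. A flush key cylinder here does nothing. The chest is fixed to the table.
- button_left_top (a point): Centre of the top of the left push button: a plain steel cap 24 mm deep (x) by 22 mm wide (y), standing 10 mm proud of the catch block when up. It is 30 mm to +y of catch_middle. It moves with the button.
- button_right_top (a point): Centre of the top of the right push button: the same, 30 mm to -y of catch_middle, so the two are 60 mm apart centre to centre, with 38 mm free between the caps.
- button_left (a joint): How far the left button is pressed down, m: 0 up, 0.008 fully down on its stop. It springs back up when let go. Needs about 1.5 N to start and 3 to 4 N fully down. Each button draws back its own steel bolt, which leaves the keeper plate on the lid's front edge from about 0.006 on.
- button_right (a joint): The same for the right button.
- lid: The lid, 320 mm wide, 192 mm deep, 11 mm thick. Origin: middle of its lower front edge; shut, 112 mm above the table, 58 mm behind the buttons' line, axes as catch_middle. Hinged 188 mm to its +x, it opens up and away from the buttons, turning about +y to 1.2 rad. Springs and a damper raise it in 6 to 9 s once both bolts are drawn, and hold it. At 0.4 rad its front is 75 mm up.
- paint_cup: Small yellow plastic cup, 52 mm across, 55 mm high, loose on the ledge at one side of the catch block (about 115 mm from catch_middle). Origin: centre of its underside. Leave alone.
- varnish_jar: Small amber jar with a black cap, 44 mm across, 50 mm high, loose on the ledge at the other side of the catch block. The two may be swapped. Origin: centre of its underside. Leave alone.
- paint_tub: White paint tub with a closed lid, 114 mm across, 112 mm high, on the table left of the chest. Leave alone.
- water_bottle: Clear water bottle, 66 mm across, 200 mm high, on the table right of the chest. Leave alone.
- brush: Paint brush, 190 mm long, lying on the table in front of the chest. Leave alone.
- palette_knife: Palette knife, 200 mm long, lying on the table in front of the chest. Leave alone.
- tray: Black eight-sided tray, about 170 mm across, 70 mm high, on the table to the right. Leave alone.

How it is judged:
By the outcome, as a careful person would: the job done as asked, in the order asked, and still so for the second after the job is handed in, with the robot touching nothing.
It also fails if it takes over 45 s, if anything falls off the work surface, if the arm or the gripper's body presses on something with over 40 N, if the wrist force passes 120 N, or if a joint passes its speed limit or range.

## Robot

A 6-joint arm with a two-finger parallel gripper is mounted at the origin on the work surface. World frame = base frame: x ahead of the robot, y to its left, z up, the work surface at z = 0. Lengths are in m, angles in rad, forces in N, time in s.
With the tool pointing down it reaches from about 0.25 to 0.775 m from the base axis. Payload 8.9 kg.
Tool frame: the origin (TCP) lies on the centre line of the jaws, within the pads' length; the fingertips stand 19 mm ahead of it and the grasp point (between the pads) is the TCP; z points along the fingers, x is the direction in which the jaws open and shut, and the axes are right-handed (so a half turn about z gives the same grasp; the last joint's range is limited). The gripper opens to 85 mm and grips with 20 to 120 N. Pads are 22 mm wide; open, the fingers measure 114 mm over their backs; the gripper's body (76 mm by 85 mm) begins 54 mm behind the grasp point. The pads swing forward as they close: fully open they stand 13 mm farther back than shut.
Start: joints at [-1.324, 0.291, -0.153, 1.127, 0, 1.431], TCP at [0.198, -0.486, 0.25] pointing down, gripper open.
Joint ranges: [-2.52, 2.52], [-0.91, 1.74], [-1.3, 1.37], [-1.96, 2.02], [-1.52, 1.47], [-3.14, 3.14]. Speed limits (rad/s): [2.22, 2.22, 2.79, 3.14, 3.14, 3.14].

## Interface

Orientations are given as a unit quaternion [x, y, z, w].
In Python, from rig import bot gives the robot as it stands.
- The arm moves only by the tool arm_command, never from a script. Its argument "moves" is one flat list of numbers, 7 for each row, row after row: the turn, a rotation vector about the tool's x, y, z in rad, then the shift along the tool's x, y, z in cm, then the finger opening in cm, from 0 to 8.54. In form: [rx, ry, rz, tx, ty, tz, claw, rx, ry, rz, tx, ty, tz, claw, ...]. A call has 1 to 8 rows; each row is the pose to reach, as a shift and turn from the pose commanded when the call began, along the tool's axes at that moment; what a row does not reach only later rows make up. A row lasts 1/10 s, in which the tool goes at most 50 mm and 8.59 degrees, less where a joint would pass 70% of its speed; a pose out of reach is approached as far as the arm can. A call with a gripper value outside its range is refused whole. The fingers move at their own pace and stop on an object; "grip_force" is the grip in N (left out, the last holds). Time passes only in rows, so rows that repeat a pose let the fingers close. It gives the time, the measured TCP pose, the force and the opening at its end, in the units of the state.
- bot.observe(): the state, without advancing time (a new reading comes with each control period).
- bot.capture(name): name is "side" or "top"; returns a dict with "image" (384x512x3 uint8, blue, green, red), "camera_matrix" (3x3 intrinsics, pixels), "view" (4x4, takes a point from world to camera coordinates). Camera axes: x right, y up, looking along -z (the intrinsics and any distortion apply to the point x, -y, -z); pixel columns grow to the right and rows downward; lengths in m; the calibration is good to about 2 mm. A picture is of the moment at which its call begins. There is no depth.
- bot.sign_off(): hands the job in, once; it reports no verdict.
The state is a dict: "t": time; "qpos": joint angles; "qvel": joint speeds; "joint_efforts": joint torques, N m; "eef_pos": TCP position; "orientation": TCP orientation; "force": force on the tool from outside, world axes, zero at the start; "ft_torque": the same for the moment, N m; "opening": finger opening in m.
Only numpy, scipy, OpenCV 4.12 (cv2) and the standard library are available. Lean on these libraries where they do the work, as an engineer would, in place of code of your own. Each camera call takes 0.05 s, during which the arm holds its last target. There are 200 camera calls.

## Working session

There is one attempt and no reset: what is moved stays moved. The work goes in short steps, Python scripts to look and compute and a tool call to move; the robot and the scene stay as the last step left them, time stands still between calls to the robot, and variables do not carry over. Pictures are saved under pics/ and viewed, about 8 in all and at most 12, crops included, and the job is handed in when it is done.

Besides the shell and the picture viewer there is one more tool, called after ">>>" by a JSON object that holds its "fn" and its "kwargs". arm_command: Moves the arm, as the interface text tells. Its arguments: {"type":"object","properties":{"moves":{"type":"array"},"grip_force":{"type":"number"}},"required":["moves"]}

```bash
ls; mkdir -p pics; cat > h.py <<'E'
import numpy as np, cv2
from rig import bot
def ray(c,u,v):
    K=np.array(c["camera_matrix"]);V=np.array(c["view"])
    d=np.linalg.inv(K)@[u,v,1]; d=np.array([d[0],-d[1],-d[2]])
    R=V[:3,:3]; return -R.T@V[:3,3], R.T@d
def onz(c,u,v,z):
    o,d=ray(c,u,v); return o+d*(z-o[2])/d[2]
def proj(c,p):
    q=np.array(c["view"])@np.append(p,1); q=np.array(c["camera_matrix"])@[q[0],-q[1],-q[2]]
    return q[:2]/q[2]
E
python3 - <<'E'
from h import *
import pickle
ims=[]
for n in("top","side"):
    c=bot.capture(n); pickle.dump({k:c[k] for k in c},open(n+".pkl","wb")); cv2.imwrite(f"pics/{n}0.png",c["image"]); print(c.keys(),np.round(c["camera_matrix"],1).tolist(),ray(c,256,192))
s=bot.observe(); print(s)
E
```

```text
pics
dict_keys(['image', 'camera_matrix', 'view']) [[427.5, 0.0, 259.2], [0.0, 427.5, 191.2], [0.0, 0.0, 1.0]] (array([ 0.38632884, -0.01653969,  1.31275339]), array([ 0.11483631,  0.02961991, -0.99297255]))
dict_keys(['image', 'camera_matrix', 'view']) [[392.3, 0.0, 256.9], [0.0, 392.3, 188.0], [0.0, 0.0, 1.0]] (array([0.4204267 , 0.88316421, 0.83656695]), array([ 0.0911767 , -0.76786689, -0.63417258]))
{'t': 0.1, 'qpos': array([-1.32429994e+00,  2.91211747e-01, -1.54041940e-01,  1.12671906e+00,
        5.80094974e-06,  1.43150701e+00]), 'qvel': array([ 0.00044529, -0.00107872,  0.00139118,  0.0009856 , -0.00122009,
       -0.00061491]), 'joint_efforts': array([ 5.13442264e-04, -5.37980890e+01,  3.31916463e+01,  9.37703677e-03,
       -2.68741169e-04, -1.04022885e-05]), 'eef_pos': array([ 0.19746901, -0.48604358,  0.24979939]), 'orientation': array([ 8.29544070e-01, -5.58440945e-01, -4.35675259e-04, -3.95202364e-04]), 'force': array([-0.38283634,  0.23771887, -0.6455268 ]), 'ft_torque': array([ 0.03846862,  0.00366519, -0.02395212]), 'opening': 0.08538486716655153}
```

View pics/top0.png

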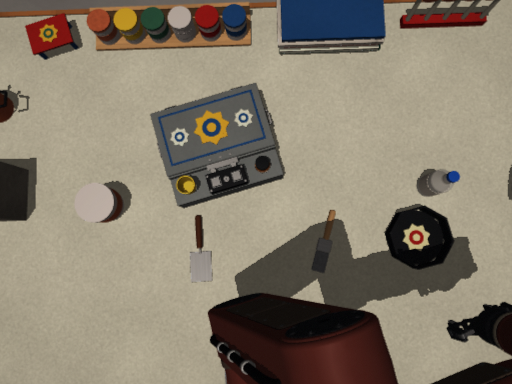

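View pics/side0.png

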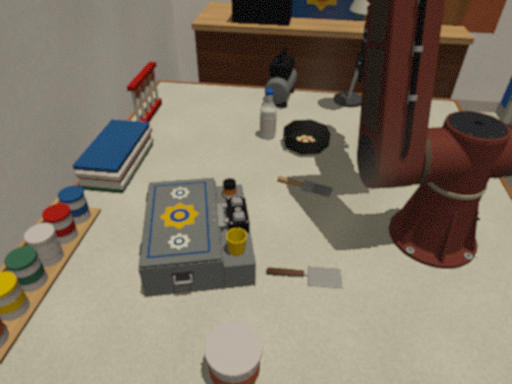

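The top view shows the chest turned slightly, with the catch block at about (227,178), cup at (186,184) and jar at (263,163). In the side view the block is at about (236,212), next to the cup. I'll zoom in on both.

```bash
python3 - <<'E'
from h import *
import pickle
t=pickle.load(open("top.pkl","rb"));s=pickle.load(open("side.pkl","rb"))
a=cv2.resize(t["image"][140:212,160:295],None,fx=5.9,fy=5.9,interpolation=cv2.INTER_CUBIC)[:, :796]
b=cv2.resize(s["image"][170:260,195:275],None,fx=6.5,fy=6.5,interpolation=cv2.INTER_CUBIC)
cv2.imwrite("pics/tz.png",a);cv2.imwrite("pics/sz.png",b)
for u,v,z in [(227,178,.128),(186,184,.145),(263,163,.14),(176,206,.09),(284,178,.09),(96,203,.112)]: print(u,v,onz(t,u,v,z).round(4))
E
```

```text
227 178 [0.5651 0.0993 0.128 ]
186 184 [0.549  0.2116 0.145 ]
263 163 [ 0.6027 -0.003   0.14  ]
176 206 [0.4934 0.2516 0.09  ]
284 178 [ 0.5662 -0.0619  0.09  ]
96 203 [0.5062 0.4757 0.112 ]
```

View pics/tz.png

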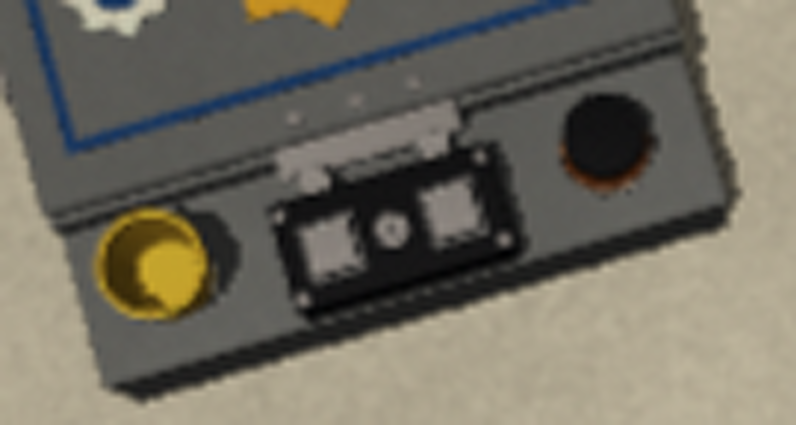

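View pics/sz.png

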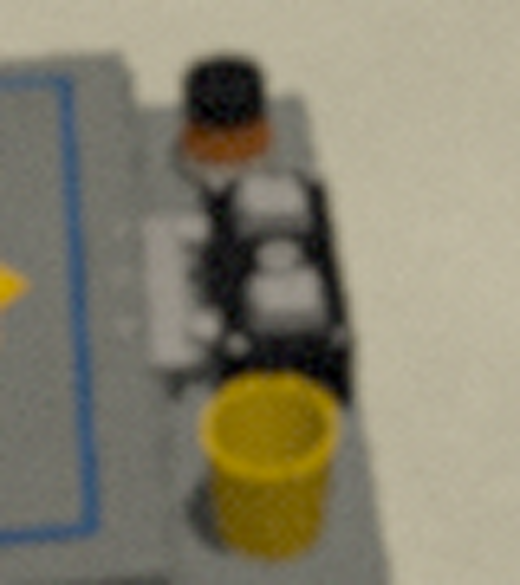

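The top crop shows the left cap at (333,248), the right cap at (454,208) and the key at (391,231). The cup is to the left and the jar to the right. Next I'll locate the caps in both views.

```bash
python3 - <<'E'
from h import *
import pickle
t=pickle.load(open("top.pkl","rb"));s=pickle.load(open("side.pkl","rb"))
def cen(c,x,y,f,ox,oy,r):
    u=(x+.5)/f-.5+ox; v=(y+.5)/f-.5+oy
    g=cv2.cvtColor(c["image"],cv2.COLOR_BGR2GRAY).astype(float)
    iu,iv=int(round(u)),int(round(v)); w=g[iv-r:iv+r+1,iu-r:iu+r+1]; w=np.clip(w-60,0,None)
    V,U=np.mgrid[iv-r:iv+r+1,iu-r:iu+r+1]; return (U*w).sum()/w.sum(),(V*w).sum()/w.sum()
P=[]
for x,y in[(333,248),(454,208)]:
    a=cen(t,x,y,5.9,160,140,6); u=((x+.5)/5.9-.5+160,(y+.5)/5.9-.5+140); P.append(onz(t,*a,.138)); print(a,u,P[-1],onz(t,*u,.138))
for (x,y),p in zip([(285,295),(273,200)],P):
    u=((x+.5)/6.5-.5+195,(y+.5)/6.5-.5+170); print("side",onz(s,*u,.138),"px",u,"pred",proj(s,p))
d=P[0]-P[1]; m=(P[0]+P[1])/2; yaw=np.arctan2(-d[0],d[1]); print("m",m,"dist",np.linalg.norm(d),"yaw",yaw)
# ledge front corners in crop
for x,y in[(143,385),(733,205)]: pass
k=onz(t,(391.5)/5.9-.5+160,(231.5)/5.9-.5+140,.128); print("key",k)
A=onz(t,107/5.9-.5+160,380/5.9-.5+140,.09);B=onz(t,733/5.9-.5+160,195/5.9-.5+140,.09);print(A,B,np.linalg.norm(A-B),np.arctan2(-(A-B)[0],(A-B)[1]))
from scipy.spatial.transform import Rotation as Ro
print(Ro.from_quat(bot.observe()["orientation"]).as_matrix().round(3))
E
```

```text
(np.float64(215.434034416826), np.float64(181.421287444232)) (216.02542372881356, 181.6186440677966) [0.55489839 0.1306861  0.138     ] [0.55429788 0.12904362 0.138     ]
(np.float64(236.0048003491163), np.float64(175.20423303512982)) (236.53389830508473, 174.83898305084745) [0.57076083 0.07305843 0.138     ] [0.57174703 0.07156486 0.138     ]
side [0.55437787 0.13777338 0.138     ] px (238.4230769230769, 214.96153846153845) pred [238.66320473 213.12926777]
side [0.56886692 0.08046811 0.138     ] px (236.5769230769231, 200.34615384615384) pred [236.34228779 198.54608851]
m [0.56282961 0.10187227 0.138     ] dist 0.059770936088182444 yaw 0.26860538142719276
key [0.56311566 0.10252195 0.128     ]
[0.49936757 0.24684058 0.09      ] [ 0.58212974 -0.06161101  0.09      ] 0.319361794956841 0.2621405855638973
[[ 0.376 -0.927 -0.   ]
 [-0.927 -0.376  0.001]
 [-0.001 -0.    -1.   ]]
```

```bash
cat >> h.py <<'E'
from scipy.spatial.transform import Rotation as Ro
def goal(hov,m=(0.5628,0.1020),yaw=0.266,a=0.25,back=0.007,L=0.019,dl=0.0):
    n=np.array([np.cos(yaw),np.sin(yaw),0]);d=np.array([-n[1],n[0],0]);Z=np.array([0,0,1.])
    x=-d;z=-np.cos(a)*Z+np.sin(a)*n;y=np.cross(z,x)
    R=np.c_[x,y,z]; e=np.array([*m,.138+hov])-back*n+dl*d
    return e-L*z-.011*y,R
def rel(p,R):
    s=bot.observe(); R0=Ro.from_quat(s["orientation"]).as_matrix()
    print("pos",s["eef_pos"].round(4),"F",s["force"].round(2),"open",s["opening"],"t",s["t"])
    print("goal",p.round(4),"rot",Ro.from_matrix(R0.T@R).as_rotvec().round(3),"cm",(R0.T@(p-s["eef_pos"])*100).round(2))
E
python3 -c "
from h import *
rel(*goal(.05))"
```

```text
pos [ 0.1975 -0.486   0.2498] F [-0.38  0.24 -0.65] open 0.08538486716655153 t 0.1
goal [0.5618 0.1017 0.2091] rot [0.25  0.016 0.119] cm [-40.74 -55.87   4.12]
```

>>> {"fn": "arm_command", "kwargs": {"moves": [0.0,0,0.0,-20,-28,-3,4.6,0.0,0,0.0,-20,-28,-3,4.6,0.0,0,0.0,-20,-28,-3,4.6,0.0,0,0.0,-20,-28,-3,4.6,0.0,0,0.0,-20,-28,-3,4.6,0.0,0,0.0,-20,-28,-3,4.6,0.1,0,0.1,-30,-41,-3,4.6,0.25,0.016,0.119,-36,-49,-3,4.6], "grip_force": 30}}

```text
t: 0.9
eef_pos: [0.4108, -0.1461, 0.2781]
orientation: [0.788, -0.602, 0.076, -0.1]
force: [1.5, 0.9, -0.6]
opening: 0.0462
```

```bash
python3 -c "
from h import *
rel(*goal(.05))"
```

```text
pos [ 0.4108 -0.1461  0.2781] F [ 1.51  0.91 -0.56] open 0.04620907659744447 t 0.9
goal [0.5618 0.1017 0.2091] rot [-0.003  0.001 -0.001] cm [-19.94 -18.68  11.96]
```

>>> {"fn": "arm_command", "kwargs": {"moves": [0,0,0,-5,-4.5,1,4.6,0,0,0,-9,-8.5,3,4.6,0,0,0,-13,-12,5,4.6,0,0,0,-16,-15,6.5,4.6,0,0,0,-18,-17,7.5,4.6,0,0,0,-18,-17,7.5,4.6,0,0,0,-18,-17,7.5,4.6,0,0,0,-18,-17,7.5,4.6]}}

```text
t: 1.7
eef_pos: [0.5375, 0.0732, 0.2465]
orientation: [0.789, -0.602, 0.075, -0.098]
force: [0.1, -0.3, 0.4]
opening: 0.0461
```

```bash
python3 -c "
from h import *
rel(*goal(.03))"
```

```text
pos [0.5375 0.0732 0.2465] F [ 0.08 -0.35  0.4 ] open 0.0461076741673493 t 1.7
goal [0.5618 0.1017 0.1891] rot [ 0.003 -0.001  0.001] cm [-2.12 -1.6   6.32]
```

>>> {"fn": "arm_command", "kwargs": {"moves": [0,0,0,-1.1,-0.8,2,4.6,0,0,0,-2.1,-1.6,4,4.6,0,0,0,-2.1,-1.6,5.5,4.6,0,0,0,-2.1,-1.6,6.3,4.6,0,0,0,-2.1,-1.6,6.3,4.6,0,0,0,-2.1,-1.6,6.3,4.6]}}

```text
t: 2.3
eef_pos: [0.5626, 0.1012, 0.1903]
orientation: [0.788, -0.603, 0.076, -0.098]
force: [0.4, 0.2, 0.7]
opening: 0.0462
```

```bash
python3 - <<'E'
from h import *
rel(*goal(.03))
t=bot.capture("top");s=bot.capture("side")
a=cv2.resize(t["image"][140:215,165:285],None,fx=5,fy=5,interpolation=cv2.INTER_CUBIC)
b=cv2.resize(s["image"][140:260,180:290],None,fx=4.9,fy=4.9,interpolation=cv2.INTER_CUBIC)
cv2.imwrite("pics/a1.png",a);cv2.imwrite("pics/b1.png",b)
E
```

```text
pos [0.5626 0.1012 0.1903] F [0.39 0.22 0.67] open 0.046175642700961236 t 2.3
goal [0.5618 0.1017 0.1891] rot [ 0.001 -0.001 -0.001] cm [-0.08  0.09  0.1 ]
```

View pics/b1.png

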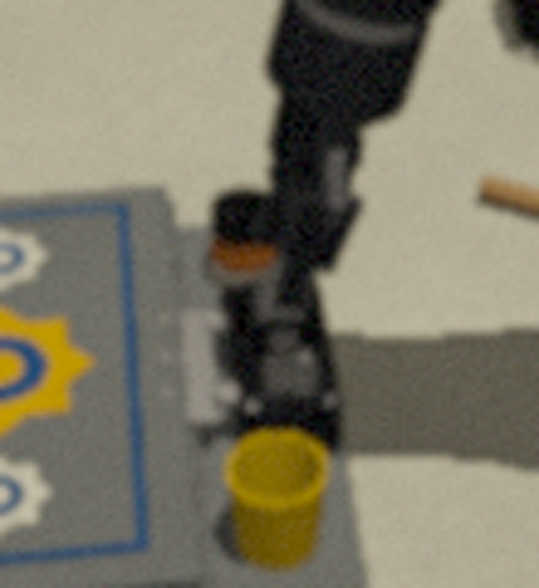

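View pics/a1.png

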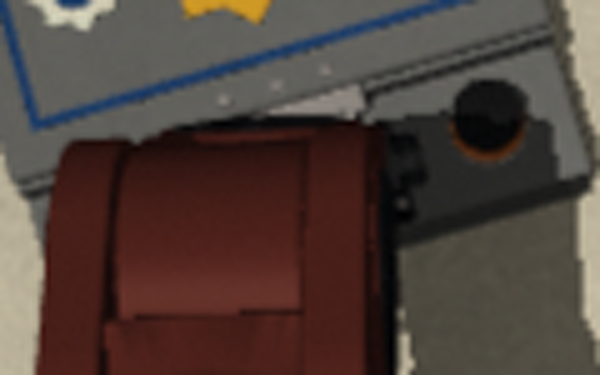

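The side view shows the gripper tilted towards the robot, over the block at about (285,310), with the jar and cup untouched. In the top view the wrist hides the block, and the jar is at (488,115). Now I'll descend in small steps, watching the force.

>>> {"fn": "arm_command", "kwargs": {"moves": [0,0,0,-0.08,0.2,0.7,4.6,0,0,0,-0.08,0.35,1.3,4.6,0,0,0,-0.08,0.5,1.8,4.6,0,0,0,-0.08,0.6,2.2,4.6,0,0,0,-0.08,0.7,2.5,4.6,0,0,0,-0.08,0.7,2.5,4.6,0,0,0,-0.08,0.7,2.5,4.6]}}

```text
t: 3.1
eef_pos: [0.5618, 0.1027, 0.1637]
orientation: [0.789, -0.602, 0.076, -0.098]
force: [-1.0, -0.2, 0.3]
opening: 0.0467
```

```bash
python3 - <<'E'
from h import *
rel(*goal(-.008))
E
```

```text
pos [0.5618 0.1027 0.1637] F [-0.99 -0.24  0.29] open 0.046676182911415176 t 3.1
goal [0.5618 0.1017 0.1511] rot [ 0.002 -0.001  0.001] cm [0.1  0.33 1.21]
```

>>> {"fn": "arm_command", "kwargs": {"moves": [0,0,0,0.06,0.08,0.3,4.6,0,0,0,0.06,0.15,0.6,4.6,0,0,0,0.06,0.15,0.6,4.6,0,0,0,0.06,0.15,0.6,4.6]}}

```text
t: 3.5
eef_pos: [0.5618, 0.1021, 0.1574]
orientation: [0.789, -0.602, 0.075, -0.098]
force: [-0.1, -0.7, -0.0]
opening: 0.0458
```

>>> {"fn": "arm_command", "kwargs": {"moves": [0,0,0,0,0.05,0.2,4.6,0,0,0,0,0.1,0.4,4.6,0,0,0,0,0.1,0.4,4.6]}}

```text
t: 3.8
eef_pos: [0.5622, 0.1022, 0.1535]
orientation: [0.789, -0.602, 0.076, -0.098]
force: [-0.2, 0.2, 3.7]
opening: 0.0457
```

>>> {"fn": "arm_command", "kwargs": {"moves": [0,0,0,0,0.05,0.2,4.6,0,0,0,0,0.05,0.2,4.6]}}

```text
t: 4.0
eef_pos: [0.5621, 0.1021, 0.1514]
orientation: [0.789, -0.602, 0.076, -0.098]
force: [-0.8, 0.1, 4.5]
opening: 0.0461
```

>>> {"fn": "arm_command", "kwargs": {"moves": [0,0,0,0,0.05,0.2,4.6,0,0,0,0,0.08,0.3,4.6,0,0,0,0,0.08,0.3,4.6]}}

```text
t: 4.3
eef_pos: [0.5622, 0.1022, 0.1484]
orientation: [0.789, -0.602, 0.076, -0.098]
force: [-0.1, -0.2, 5.9]
opening: 0.046
```

>>> {"fn": "arm_command", "kwargs": {"moves": [0,0,0,0,0.05,0.2,4.6,0,0,0,0,0.05,0.2,4.6]}}

```text
t: 4.5
eef_pos: [0.5624, 0.1022, 0.1475]
orientation: [0.789, -0.602, 0.076, -0.099]
force: [-7.4, -1.0, 18.5]
opening: 0.046
```

>>> {"fn": "arm_command", "kwargs": {"moves": [0,0,0,0,0.02,0.1,4.6,0,0,0,0,0.02,0.1,4.6]}}

```text
t: 4.7
eef_pos: [0.5624, 0.1022, 0.1472]
orientation: [0.789, -0.602, 0.076, -0.099]
force: [-11.3, -2.3, 29.5]
opening: 0.0458
```

>>> {"fn": "arm_command", "kwargs": {"moves": [0,0,0,0,0,-0.04,4.6,0,0,0,0,0,-0.04,4.6,0,0,0,0,0,-0.04,4.6,0,0,0,0,0,-0.04,4.6,0,0,0,0,0,-0.04,4.6,0,0,0,0,0,-0.04,4.6]}}

```text
t: 5.3
eef_pos: [0.5624, 0.1022, 0.1474]
orientation: [0.789, -0.602, 0.076, -0.099]
force: [-10.6, -1.4, 24.0]
opening: 0.0458
```

```bash
python3 - <<'E'
from h import *
o=bot.observe(); print(o["t"],o["force"],o["ft_torque"],o["eef_pos"])
s=bot.capture("side")
b=cv2.resize(s["image"][140:300,130:290],None,fx=3.7,fy=3.7,interpolation=cv2.INTER_CUBIC)
cv2.imwrite("pics/b2.png",b)
E
```

```text
5.3 [-10.59901496  -1.39766137  24.02021382] [0.02751072 1.22180648 0.06945937] [0.56240005 0.10217618 0.14735889]
```

View pics/b2.png

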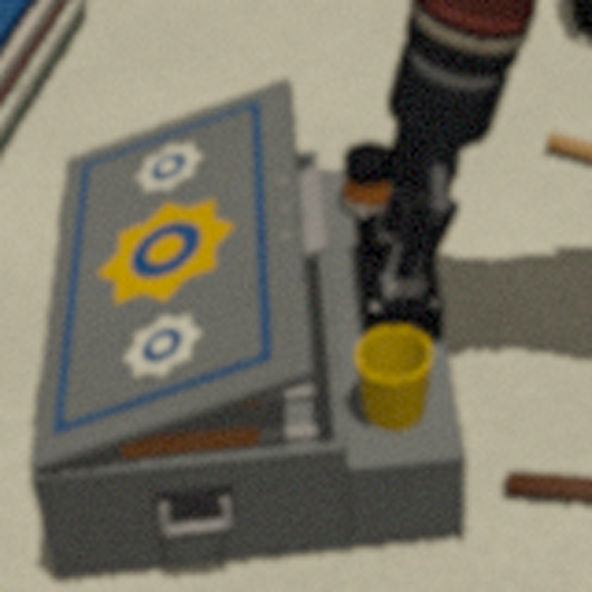

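The lid is rising by itself; its near front corner is at about (315,383), well clear of the gripper. I'll keep holding.

>>> {"fn": "arm_command", "kwargs": {"moves": [0,0,0,0,0,0,4.6,0,0,0,0,0,0,4.6,0,0,0,0,0,0,4.6,0,0,0,0,0,0,4.6,0,0,0,0,0,0,4.6,0,0,0,0,0,0,4.6,0,0,0,0,0,0,4.6,0,0,0,0,0,0,4.6]}}

```text
t: 6.15
eef_pos: [0.5624, 0.1022, 0.1473]
orientation: [0.789, -0.602, 0.076, -0.099]
force: [-9.7, -0.9, 24.0]
opening: 0.046
```

>>> {"fn": "arm_command", "kwargs": {"moves": [0,0,0,0,0,0,4.6,0,0,0,0,0,0,4.6,0,0,0,0,0,0,4.6,0,0,0,0,0,0,4.6,0,0,0,0,0,0,4.6,0,0,0,0,0,0,4.6]}}

```text
t: 6.75
eef_pos: [0.5624, 0.1022, 0.1473]
orientation: [0.789, -0.602, 0.076, -0.099]
force: [-9.8, -1.8, 25.0]
opening: 0.0463
```

```bash
python3 - <<'E'
from h import *
o=bot.observe(); print(o["t"],o["force"],o["ft_torque"],o["eef_pos"])
s=bot.capture("side")
b=cv2.resize(s["image"][140:300,130:290],None,fx=3.7,fy=3.7,interpolation=cv2.INTER_CUBIC)
cv2.imwrite("pics/b3.png",b)
m=np.array([.5628,.102]);n=np.array([np.cos(.266),np.sin(.266)]);d=np.array([-n[1],n[0]])
for th in np.arange(.2,1.3,.1):   # predicted pixel in crop of lid lower/upper front left corner
    for h in (0,.011):
        q=m+n*(.246-.188*np.cos(th)+h*np.sin(th))+.16*d
        u=proj(s,[*q,.112+.188*np.sin(th)+h*np.cos(th)]); print(round(th,1),h,((u-[130,140])*3.7).round(0),end=" ")
E
```

```text
6.75 [-9.79825999 -1.75489354 25.04408375] [-0.07467194  1.23633604  0.04853552] [0.56238097 0.10216038 0.14732103]
0.2 0 [326. 404.] 0.2 0.011 [321. 392.] 0.3 0 [317. 385.] 0.3 0.011 [311. 373.] 0.4 0 [305. 366.] 0.4 0.011 [297. 355.] 0.5 0 [290. 348.] 0.5 0.011 [280. 337.] 0.6 0 [272. 330.] 0.6 0.011 [260. 320.] 0.7 0 [250. 314.] 0.7 0.011 [237. 305.] 0.8 0 [227. 299.] 0.8 0.011 [212. 291.] 0.9 0 [200. 286.] 0.9 0.011 [184. 278.] 1.0 0 [171. 274.] 1.0 0.011 [153. 268.] 1.1 0 [140. 264.] 1.1 0.011 [121. 259.] 1.2 0 [107. 257.] 1.2 0.011 [ 88. 253.]
```

View pics/b3.png

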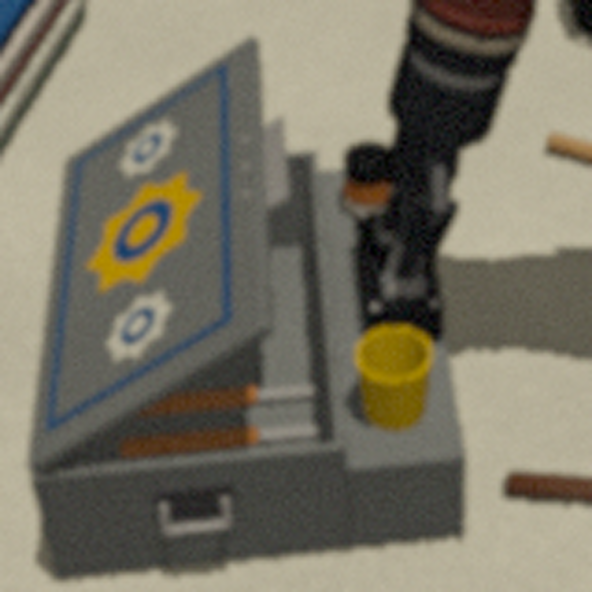

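The lid's front left corner is at about (268,325), which is roughly 0.6 rad, or about 105 mm up. Time to release and draw back.

>>> {"fn": "arm_command", "kwargs": {"moves": [0,0,0,0,-0.25,-1,4.6,0,0,0,0,-0.4,-2.5,4.6,0,0,0,0,0,-5,4.6,0,0,0,0,2,-8,4.6,0,0,0,0,5,-11,4.6,0,0,0,0,8,-13,4.6,0,0,0,0,10,-13,4.6,0,0,0,0,10,-13,4.6]}}

```text
t: 7.6
eef_pos: [0.4349, 0.068, 0.2464]
orientation: [0.789, -0.603, 0.075, -0.098]
force: [0.2, -0.2, 0.4]
opening: 0.0459
```

>>> {"fn": "arm_command", "kwargs": {"moves": [0,0,0,5,2,0,4.6,0,0,0,10,4,0,4.6,0,0,0,15,6,0,4.6,0,0,0,18,7,0,4.6,0,0,0,20,7,0,4.6,0,0,0,20,7,0,4.6,0,0,0,20,7,0,4.6,0,0,0,20,7,0,4.6]}}

```text
t: 8.4
eef_pos: [0.4246, -0.1416, 0.2296]
orientation: [0.789, -0.602, 0.075, -0.098]
force: [-0.1, 0.1, 0.8]
opening: 0.0458
```

>>> {"fn": "arm_command", "kwargs": {"moves": [0,0,0,0,0,0,4.6,0,0,0,0,0,0,4.6,0,0,0,0,0,0,4.6,0,0,0,0,0,0,4.6,0,0,0,0,0,0,4.6,0,0,0,0,0,0,4.6,0,0,0,0,0,0,4.6,0,0,0,0,0,0,4.6]}}

```text
t: 9.2
eef_pos: [0.4246, -0.1426, 0.2299]
orientation: [0.789, -0.602, 0.076, -0.098]
force: [-0.8, -0.2, 1.3]
opening: 0.0461
```

>>> {"fn": "arm_command", "kwargs": {"moves": [0,0,0,0,0,0,4.6,0,0,0,0,0,0,4.6,0,0,0,0,0,0,4.6,0,0,0,0,0,0,4.6,0,0,0,0,0,0,4.6,0,0,0,0,0,0,4.6,0,0,0,0,0,0,4.6,0,0,0,0,0,0,4.6]}}

```text
t: 10.0
eef_pos: [0.4246, -0.1426, 0.23]
orientation: [0.789, -0.602, 0.076, -0.098]
force: [-0.4, -0.6, 0.2]
opening: 0.0461
```

>>> {"fn": "arm_command", "kwargs": {"moves": [0,0,0,0,0,0,4.6,0,0,0,0,0,0,4.6,0,0,0,0,0,0,4.6,0,0,0,0,0,0,4.6,0,0,0,0,0,0,4.6,0,0,0,0,0,0,4.6,0,0,0,0,0,0,4.6,0,0,0,0,0,0,4.6]}}

```text
t: 10.8
eef_pos: [0.4246, -0.1425, 0.2299]
orientation: [0.789, -0.602, 0.076, -0.098]
force: [-0.0, -0.6, 0.0]
opening: 0.0459
```

>>> {"fn": "arm_command", "kwargs": {"moves": [0,0,0,0,0,0,4.6,0,0,0,0,0,0,4.6,0,0,0,0,0,0,4.6,0,0,0,0,0,0,4.6,0,0,0,0,0,0,4.6,0,0,0,0,0,0,4.6,0,0,0,0,0,0,4.6,0,0,0,0,0,0,4.6]}}

```text
t: 11.6
eef_pos: [0.4247, -0.1425, 0.23]
orientation: [0.789, -0.602, 0.076, -0.098]
force: [0.5, -0.2, 1.0]
opening: 0.0463
```

>>> {"fn": "arm_command", "kwargs": {"moves": [0,0,0,0,0,0,4.6,0,0,0,0,0,0,4.6,0,0,0,0,0,0,4.6,0,0,0,0,0,0,4.6,0,0,0,0,0,0,4.6,0,0,0,0,0,0,4.6,0,0,0,0,0,0,4.6,0,0,0,0,0,0,4.6]}}

```text
t: 12.4
eef_pos: [0.4246, -0.1426, 0.2299]
orientation: [0.789, -0.602, 0.076, -0.098]
force: [0.4, 0.2, 0.3]
opening: 0.0462
```

```bash
python3 - <<'E'
from h import *
o=bot.observe(); print(o["t"],o["force"],o["eef_pos"])
s=bot.capture("side");t=bot.capture("top")
b=cv2.resize(s["image"][100:300,110:350],None,fx=2,fy=2)
a=cv2.resize(t["image"][60:260,150:300],None,fx=2,fy=2)
cv2.imwrite("pics/b4.png",np.hstack([b,a]))
E
```

```text
12.4 [0.44959106 0.17749182 0.28123246] [ 0.42463615 -0.14255151  0.22992382]
```

View pics/b4.png

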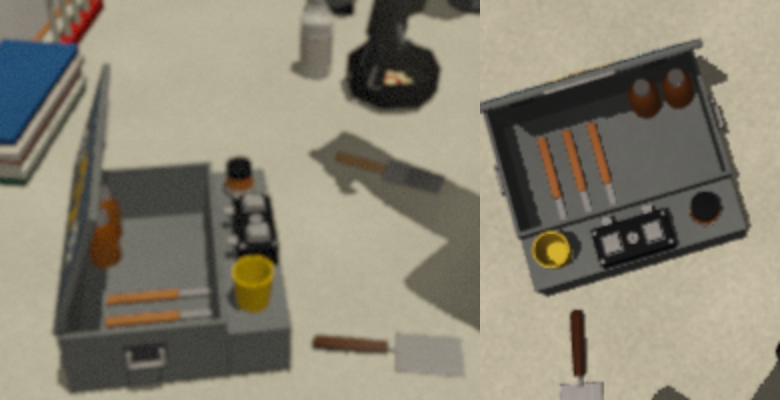

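The lid stands almost upright, the buttons are back up, and the cup and jar are where they were. I'll wait 1.6 s, check that nothing still moves, then hand in.

>>> {"fn": "arm_command", "kwargs": {"moves": [0,0,0,0,0,0,4.6,0,0,0,0,0,0,4.6,0,0,0,0,0,0,4.6,0,0,0,0,0,0,4.6,0,0,0,0,0,0,4.6,0,0,0,0,0,0,4.6,0,0,0,0,0,0,4.6,0,0,0,0,0,0,4.6]}}

```text
t: 13.3
eef_pos: [0.4246, -0.1425, 0.2299]
orientation: [0.789, -0.602, 0.076, -0.098]
force: [-0.2, -0.1, -0.2]
opening: 0.0463
```

>>> {"fn": "arm_command", "kwargs": {"moves": [0,0,0,0,0,0,4.6,0,0,0,0,0,0,4.6,0,0,0,0,0,0,4.6,0,0,0,0,0,0,4.6,0,0,0,0,0,0,4.6,0,0,0,0,0,0,4.6,0,0,0,0,0,0,4.6,0,0,0,0,0,0,4.6]}}

```text
t: 14.1
eef_pos: [0.4246, -0.1425, 0.23]
orientation: [0.789, -0.602, 0.076, -0.098]
force: [0.4, -0.0, 0.5]
opening: 0.0462
```

```bash
python3 - <<'E'
from h import *
s=bot.capture("side")
b=cv2.resize(s["image"][100:300,110:350],None,fx=2,fy=2)
p=cv2.imread("pics/b4.png")[:, :480]
D=cv2.absdiff(b,p).max(2); print("changed px",(D>40).sum(), "mean",D.mean())
# yellow cup + black jar cap shift vs start
import pickle
s0=pickle.load(open("side.pkl","rb"))["image"]
def cup(i):
    h=cv2.cvtColor(i,cv2.COLOR_BGR2HSV)[190:270,222:260]; m=cv2.inRange(h,(22,150,80),(34,255,255)); M=cv2.moments(m,True); return M["m10"]/M["m00"],M["m01"]/M["m00"]
print(cup(s0),cup(s["image"]))
if (D>40).sum()<40: bot.sign_off(); print("signed off",bot.observe()["t"])
E
```

```text
changed px 0 mean 2.2116041666666666
(14.13763440860215, 50.31612903225806) (14.134328358208956, 50.166311300639656)
the job is handed in; nothing more can be done
the job is handed in; nothing more can be done
```

The chest is open and the job is handed in, at about 14 s of the 45 s allowed. I pressed both buttons together, one fingertip on each, down to their stops at about 25 N in total, 29.5 N at the highest. I held them until the lid had risen by itself to about 0.6 rad, roughly 105 mm. Then I let go and drew back to wait well clear.

- **Lid:** it stands wide open, and two side pictures 1.7 s apart showed no change. I judged its final angle by eye rather than measuring it.
- **Cup and jar:** the cup moved less than 0.2 pixel in the side view between start and finish. The jar and everything else in view looked unmoved, checked by eye only.
- **Buttons and arm:** the buttons are back up, and the force on the tool was near zero at the end.
- **Disagreements:** the fingertips met the buttons about 4 mm lower than the 19 mm tip length implied, which fits the half-open fingers. My rough side-view reading of the button positions was about 7 mm off the top view in y. I used the top view, and the contact agreed with it.

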